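# Put the boot-polishing kit away in the push-open drawer

### The arm

A 6-joint arm with a two-finger parallel gripper is mounted at the origin on the work surface. World frame = base frame: x ahead of the robot, y to its left, z up, the work surface at z = 0. Lengths are in mm, angles in degrees, forces in N, time in s.
With the tool pointing down it reaches from about 325 to 925 mm from the base axis. Payload 3.1 kg.
Tool frame: the origin (TCP) lies at the very end of the fingers, on their centre line; the grasp point (between the pads) lies grasp_offset behind it (grasp_offset is the distance from the TCP to the grasp point, in mm); z points along the fingers, y is the line along which they close (so a half turn about z gives the same grasp; the last joint's range is limited). The gripper opens to 85 mm and grips with 20 to 120 N. Pads are 22 mm wide; open, the fingers measure 114 mm over their backs; the gripper's body (76 mm by 85 mm) begins 54 mm behind the grasp point. The pads swing forward as they close: fully open they stand 13 mm farther back than shut.
Start: joints at [-81.142, 12.427, 92.441, -0, 75.132, -6.429], TCP at [164.8, -602.893, 231.3] pointing down, gripper open.
Joint ranges: [-157.48, 157.48], [-44.54, 120.13], [17.64, 146.25], [-64.5, 244.5], [7.68, 150.69], [-147.95, 147.95]. Speed limits (degrees/s): [159.86, 159.86, 180, 180, 180, 180].

### API

Orientations are given as [roll, pitch, yaw] about the fixed x, y, z axes, in that order (R = Rz(yaw) Ry(pitch) Rx(roll)).
In Python, from station import * gives the robot as it stands. Calls block until the motion is done:
- goto(position, orientation): joint-space move of the TCP to a pose.
- move_l(position, attitude=None, speed=150): straight line of the TCP; attitude=None keeps the orientation; speed is the mean speed in mm/s.
- move_j(angles): joint-space move.
- grip(opening, squeeze=None): finger opening in mm; squeeze is the grip in N (None keeps the last); returns when the fingers have stopped.
- wait(seconds).
- solve_ik(position, orientation): joint angles nearest the present ones, or None.
- get_obs(): the state.
- get_image(name): name is "scene" or "top" or "wrist"; returns the picture (480x640x3 uint8, red, green, blue); there is no depth.
- get_calibration(name): a dict with "fx", "fy", "cx", "cy" (pixels), "R" (3x3) and "t" (3): a world point X has camera coordinates R X + t; the wrist camera has in their place "mount" (4x4, takes a point from camera to tool coordinates, whose origin is the TCP and whose axes are the flange's). Camera axes: x right, y down, z forward; pixel columns grow to the right and rows downward; lengths in mm; the calibration is good to about 2 mm. A picture is of the moment at which its call begins: read the wrist's pose just before it. get_calibration takes no time and is no camera call.
A pose or a line that the arm cannot do raises Unreachable and nothing moves.
- sign_off(): hands the job in; it is judged then, once.
Trained networks look in the newest picture that a camera, given by its name, has taken for a name from the list of things; names that differ only in an ending like _2 or _b are one class to them, and where a whole thing is asked for, a point or a joint stands for the part that bears it (a point fixed in the world has none). Each returns a list of dicts, best first, with "score" (0 to 1); they miss things now and then, are a little off and sometimes report something else, mostly with a low value. They report only what shows in the picture. A call takes as long as a camera call.
- spot_in(name, camera): "extent" ([centre column, centre row, width, height] in pixels, round what is visible of it).
- regions_of(name, camera): "region" (480x640 bool, what is visible of it) and "extent" ([centre column, centre row, width, height] in pixels, round what is visible of it).
The state is a dict: "t": time; "joint_pos": joint angles; "qvel": joint speeds; "effort": joint torques, N m; "tcp_pos": TCP position; "ee_rot": TCP orientation; "wrist_force": force on the tool from outside, world axes, zero at the start; "moment": the same for the moment, N m; "grip_width": finger opening in mm; "grip_force": force on a finger pad.
Only numpy, scipy, OpenCV 4.12 (cv2) and the standard library are available. Lean on these libraries where they do the work, as an engineer would, in place of code of your own. Each camera call takes 0.05 s, during which the arm holds its last target. There are 200 camera calls.

### The job

Clear the boot-polishing kit off the balcony table: pop the push-open drawer of the rattan-style unit out, put the boot brush and every polish dauber that is standing in the deep pots into the drawer, then push the drawer shut and make sure its latch has caught so that it stays closed. Leave the pots standing where they are, and do not disturb the acrylic box, the jar, the scraper or the insole.

Things in the scene. Friction and masses are not known exactly. Their poses are not given: they have to be found in the camera images.
- drawer (a joint): Push-push drawer, m: 0 = shut, latched; 0.14 = fully out, towards the robot. Every full press on its front, past 0 to the stop at -0.010, swaps the latch when let go: released, a spring slides it right out in about 2 s, after the finger; pushed in from out, it stays at 0 (+-0.004). A press short of -0.009 may not swap. Spring 1.2 N (out) to 2 N (shut), drag about 1 N; a quick touch jolts
- drawer_in (a point): Centre of the drawer's inner floor, 18 mm above the table, moves with it. x points into the unit, y along its width, z up. Inside 170 (x) by 254 (y) mm, side and rear walls 44 high, front panel rises 72. Unit: brown rattan-style plastic, 190 deep, 300 wide, 106 high, fixed; roof 82 above this floor. When out, x below +0.06 stands clear of the unit
- drawer_push (a point): Middle of the outer face (towards the robot) of the drawer's flat, handleless front panel, 75 mm above the table; same axes as drawer_in: push along +x. The panel is 292 mm wide, 10 mm thick, from 6 to 90 mm above the table; shut, it stands 18 mm proud of the unit's body and roof
- brush: Red boot brush standing on its white bristles on the table: 130 long (its x), 46 wide (y), 62 mm high, about 130 g. Origin at the centre of its underside, z up. On top a grip ridge 90 mm long (x), 22 wide (y), from 40 to 62 mm above the underside: pinch it across y
- pot1: One of four alike square terracotta pots in a row on a thin black rubber tray (5 mm): outside 82 x 82 x 100 mm high, inside a square well 72 x 72 mm, 82 mm deep (wall 5, floor 18 mm thick), 0.9 kg, loose. Origin at the centre of its underside, z up, x and y square to its walls
- dauber1: Polish dauber (may be absent), standing on its head on the floor of pot1, near the middle: round head 36 mm across x 18 mm high (black foot, wooden top) with an upright round pale wooden handle 14 mm across, 60 mm high in all, 45 g. Origin at the centre of the head's flat underside, z along the handle, which spans z = 18 to 60 mm
- pot2: One of four alike square terracotta pots in a row on a thin black rubber tray (5 mm): outside 82 x 82 x 100 mm high, inside a square well 72 x 72 mm, 82 mm deep (wall 5, floor 18 mm thick), 0.9 kg, loose. Origin at the centre of its underside, z up, x and y square to its walls
- dauber2: Polish dauber (may be absent), standing on its head on the floor of pot2, near the middle: round head 36 mm across x 18 mm high (black foot, wooden top) with an upright round pale wooden handle 14 mm across, 60 mm high in all, 45 g. Origin at the centre of the head's flat underside, z along the handle, which spans z = 18 to 60 mm
- pot3: One of four alike square terracotta pots in a row on a thin black rubber tray (5 mm): outside 82 x 82 x 100 mm high, inside a square well 72 x 72 mm, 82 mm deep (wall 5, floor 18 mm thick), 0.9 kg, loose. Origin at the centre of its underside, z up, x and y square to its walls
- dauber3: Polish dauber (may be absent), standing on its head on the floor of pot3, near the middle: round head 36 mm across x 18 mm high (black foot, wooden top) with an upright round pale wooden handle 14 mm across, 60 mm high in all, 45 g. Origin at the centre of the head's flat underside, z along the handle, which spans z = 18 to 60 mm
- pot4: One of four alike square terracotta pots in a row on a thin black rubber tray (5 mm): outside 82 x 82 x 100 mm high, inside a square well 72 x 72 mm, 82 mm deep (wall 5, floor 18 mm thick), 0.9 kg, loose. Origin at the centre of its underside, z up, x and y square to its walls
- dauber4: Polish dauber (may be absent), standing on its head on the floor of pot4, near the middle: round head 36 mm across x 18 mm high (black foot, wooden top) with an upright round pale wooden handle 14 mm across, 60 mm high in all, 45 g. Origin at the centre of the head's flat underside, z along the handle, which spans z = 18 to 60 mm
- acrylic_box: Empty clear acrylic box 120 x 160 x 90 mm beyond the tray; bystander. Origin at the centre of its underside
- jar: Glass candle jar, 72 mm across, 80 mm high, beyond the tray; bystander. Origin at the centre of its underside
- scraper: Steel spoon-shaped scraper 170 mm long lying on top of the drawer unit, towards its back, about 20 mm high; bystander. Its origin lies on its underside
- insole: Yellow insole 250 x 76 x 6 mm lying flat on the table to the robot's right; bystander. Origin at the centre of its underside

How it is judged (in metres and radians):
On the way, in this order (a step that is already met when the one before it is completed fails the run):
1. the drawer has come out (at least 120 mm) (value of joint drawer above 0.12 m), for 0.2 s.
2. the brush and every dauber present are inside the drawer and let go (x of brush in the frame of drawer_in between -0.09 and 0.09 m and y of brush in the frame of drawer_in between -0.13 and 0.13 m and z of brush in the frame of drawer_in between -0.01 and 0.085 m and x of dauber1 in the frame of drawer_in between -0.09 and 0.09 m and y of dauber1 in the frame of drawer_in between -0.13 and 0.13 m and z of dauber1 in the frame of drawer_in between -0.01 and 0.085 m and x of dauber2 in the frame of drawer_in between -0.09 and 0.09 m and y of dauber2 in the frame of drawer_in between -0.13 and 0.13 m and z of dauber2 in the frame of drawer_in between -0.01 and 0.085 m and x of dauber3 in the frame of drawer_in between -0.09 and 0.09 m and y of dauber3 in the frame of drawer_in between -0.13 and 0.13 m and z of dauber3 in the frame of drawer_in between -0.01 and 0.085 m and x of dauber4 in the frame of drawer_in between -0.09 and 0.09 m and y of dauber4 in the frame of drawer_in between -0.13 and 0.13 m and z of dauber4 in the frame of drawer_in between -0.01 and 0.085 m and contact force between the fingers and brush below 0.05 N and contact force between the fingers and dauber1 below 0.05 N and contact force between the fingers and dauber2 below 0.05 N and contact force between the fingers and dauber3 below 0.05 N and contact force between the fingers and dauber4 below 0.05 N), for 0.2 s.
3. the drawer is shut (value of joint drawer between -0.005 and 0.006 m), for 0.3 s.
At the end, for the whole second after the job is handed in: The drawer stays latched shut by itself (joint within -5 to +6 mm of shut), with the brush and every dauber present at rest inside it; the four pots stand upright (within 0.1 rad) (all of step 3 and velocity of joint drawer between -0.01 and 0.01 m/s and x of brush in the frame of drawer_in between -0.09 and 0.09 m and y of brush in the frame of drawer_in between -0.13 and 0.13 m and z of brush in the frame of drawer_in between -0.01 and 0.085 m and x of dauber1 in the frame of drawer_in between -0.09 and 0.09 m and y of dauber1 in the frame of drawer_in between -0.13 and 0.13 m and z of dauber1 in the frame of drawer_in between -0.01 and 0.085 m and x of dauber2 in the frame of drawer_in between -0.09 and 0.09 m and y of dauber2 in the frame of drawer_in between -0.13 and 0.13 m and z of dauber2 in the frame of drawer_in between -0.01 and 0.085 m and x of dauber3 in the frame of drawer_in between -0.09 and 0.09 m and y of dauber3 in the frame of drawer_in between -0.13 and 0.13 m and z of dauber3 in the frame of drawer_in between -0.01 and 0.085 m and x of dauber4 in the frame of drawer_in between -0.09 and 0.09 m and y of dauber4 in the frame of drawer_in between -0.13 and 0.13 m and z of dauber4 in the frame of drawer_in between -0.01 and 0.085 m and angle between each of pot1, pot2, pot3, pot4's own z axis and vertical below 0.1 rad and linear speed of each of brush, dauber1, dauber2, dauber3, dauber4 below 0.05 m/s); the robot touches nothing.
It fails at once if a bystander (acrylic box, jar, scraper, insole) moved more than 30 mm (distance of any of acrylic_box, jar, scraper, insole from where it was at the start of the episode above 0.03 m).
It fails at once if a pot shoved more than 40 mm or tipped more than 0.5 rad (distance of any of pot1, pot2, pot3, pot4 from where it was at the start of the episode above 0.04 m or angle between any of pot1, pot2, pot3, pot4's own z axis and vertical above 0.5 rad).
Of dauber1, dauber2, dauber3, dauber4 only 2 to 4 are there at a start; the rules pass over those that are not, and their reading is None.
At some moment in a run one of brush may be knocked a few centimetres aside while the robot is not near it.
Once in a run the grip may slacken for a moment while it holds something.
It also fails if it takes over 210 s, if anything falls off the work surface, if the arm or the gripper's body presses on something with over 40 N, if the wrist force passes 120 N, or if a joint passes its speed limit or range.

## Working session

There is one attempt and no reset: what is moved stays moved. The work goes in short steps, each a Python script; the robot and the scene stay as the last script left them, time stands still between calls to the robot, and variables do not carry over. Pictures are saved under pics/ and viewed, at most 14 in all, crops included, and the job is handed in when it is done.

```bash
mkdir -p pics; ls
python3 - <<'E'
from station import *
import cv2,numpy as np
o=get_obs();print({k:np.round(v,2).tolist() for k,v in o.items()})
for n in("scene","top"):
    im=get_image(n);cv2.imwrite(f"pics/{n}0.png",im[:,:,::-1])
    c=get_calibration(n);print(n,{k:np.round(v,3).tolist() for k,v in c.items()})
    for q in("drawer","brush","pot1","dauber1","acrylic_box","jar","scraper","insole"):
        print(q,[(round(d["score"],2),np.round(d["extent"]).tolist()) for d in spot_in(q,n)][:6])
print(get_calibration("wrist"))
E
```

```text
pics
{'t': 0.0, 'joint_pos': [-81.14, 12.48, 92.53, 0.0, 75.13, -6.43], 'qvel': [-0.06, 0.01, -0.09, -0.03, -0.04, -0.01], 'effort': [0.0, -39.68, -30.39, 0.0, 0.01, 0.0], 'tcp_pos': [164.67, -602.07, 229.96], 'ee_rot': [-179.86, -0.02, 15.29], 'wrist_force': [-0.22, -0.45, 0.64], 'moment': [-0.04, 0.01, -0.02], 'grip_force': 0.0, 'grip_width': 85.55}
scene {'fx': 482.577, 'fy': 482.577, 'cx': 322.647, 'cy': 248.489, 'R': [[-0.78, 0.625, 0.014], [0.508, 0.646, -0.57], [-0.366, -0.437, -0.822]], 't': [507.952, -187.651, 1597.073]}
drawer [(0.82, [426.0, 339.0, 88.0, 80.0])]
brush [(0.86, [350.0, 227.0, 42.0, 22.0]), (0.33, [424.0, 340.0, 94.0, 81.0])]
pot1 [(0.91, [304.0, 238.0, 42.0, 42.0]), (0.84, [296.0, 273.0, 39.0, 50.0]), (0.77, [311.0, 180.0, 37.0, 36.0]), (0.58, [306.0, 205.0, 35.0, 37.0])]
dauber1 [(0.57, [303.0, 240.0, 10.0, 7.0]), (0.41, [295.0, 273.0, 12.0, 15.0]), (0.36, [307.0, 208.0, 7.0, 10.0])]
acrylic_box [(0.72, [236.0, 218.0, 56.0, 67.0])]
jar [(0.97, [242.0, 268.0, 26.0, 36.0])]
scraper [(0.64, [368.0, 361.0, 61.0, 47.0])]
insole [(0.95, [299.0, 148.0, 56.0, 34.0]
[... 613 characters left out ...]
.0]), (0.65, [407.0, 301.0, 54.0, 45.0]), (0.3, [341.0, 236.0, 45.0, 46.0])]
jar [(0.62, [170.0, 259.0, 124.0, 25.0])]
scraper [(0.78, [173.0, 194.0, 24.0, 69.0])]
insole [(0.7, [169.0, 256.0, 128.0, 27.0]), (0.58, [480.0, 329.0, 101.0, 40.0])]
{'fx': 352.41135731966494, 'fy': 352.41135731966494, 'cx': 317.88985025198116, 'cy': 243.87989884502164, 'mount': array([[-8.28917651e-04, -9.44406488e-01, -3.28779103e-01,
         8.41764676e+01],
       [ 9.99999460e-01, -9.89086843e-04,  3.19919447e-04,
         2.71313333e-01],
       [-6.27325086e-04, -3.28778660e-01,  9.44406797e-01,
        -1.42622982e+02],
       [ 0.00000000e+00,  0.00000000e+00,  0.00000000e+00,
         1.00000000e+00]])}
```

Run:
```python
import cv2
a=cv2.imread("pics/top0.png")[140:380,90:540];cv2.imwrite("pics/top0c.png",cv2.resize(a,None,fx=1.77,fy=1.77,interpolation=cv2.INTER_CUBIC))
a=cv2.imread("pics/scene0.png")[120:400,220:500];cv2.imwrite("pics/scene0c.png",cv2.resize(a,None,fx=2.1,fy=2.1,interpolation=cv2.INTER_CUBIC))
```

```text
(no output)
```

View pics/top0c.png

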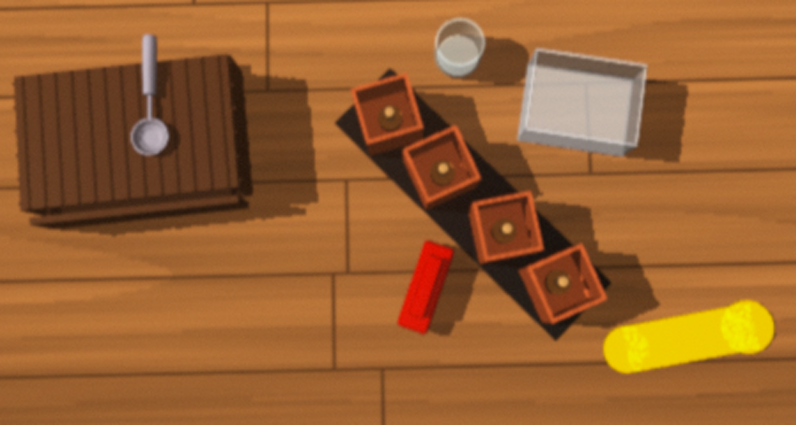

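View pics/scene0c.png

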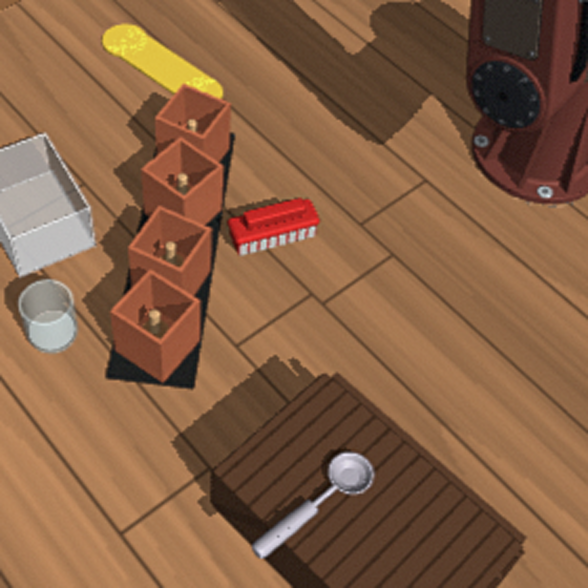

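Both views show all four pots holding a dauber: handle tops at top-crop (390,113), (442,169), (506,229) and (562,282). The brush is at (427,287) and the unit's front panel at about (135,213). Next I fit the poses from silhouettes.

```bash
cat > h.py <<'E'
from station import *
import cv2,numpy as np
from scipy.optimize import minimize
def snap(n):
    get_image(n)
    c=get_calibration(n)
    return cam(n,c)
def cam(n,c=None):
    c=c or get_calibration(n)
    return (np.array([[c["fx"],0,c["cx"]],[0,c["fy"],c["cy"]],[0,0,1]]),np.array(c["R"]),np.array(c["t"]))
def wristcam():
    o=get_obs();c=get_calibration("wrist")
    from scipy.spatial.transform import Rotation as Ro
    M=np.array(c["mount"]);R=Ro.from_euler("xyz",o["ee_rot"],degrees=True).as_matrix()
    Rwc=R@M[:3,:3];p=R@M[:3,3]+o["tcp_pos"]
    return (np.array([[c["fx"],0,c["cx"]],[0,c["fy"],c["cy"]],[0,0,1]]),Rwc.T,-Rwc.T@p)
def proj(C,P):
    K,R,t=C;q=(K@(R@np.asarray(P,float).T+t[:,None]));return (q[:2]/q[2]).T
def unproj(C,uv,z):
    K,R,t=C;d=R.T@np.linalg.inv(K)@np.array([uv[0],uv[1],1.]);o=-R.T@t
    return o+d*(z-o[2])/d[2]
def box(x0,x1,y0,y1,z0,z1):
    return [np.array([(x,y,z) for x in(x0,x1) for y in(y0,y1) for z in(z0,z1)],float)]
BRUSH=box(-65,65,-23,23,0,40)+box(-45,45,-11,11,40,62)
POT=box(-41,41,-41,41,5,105)
PANEL=box(0,10,-146,146,6,90)   # origin: middle of outer face, z=0
def sil(C,parts,x,y,a):
    m=np.zeros((480*2,640*2),np.uint8);c,s=np.cos(a),np.sin(a);Rz=np.array([[c,-s,0],[s,c,0],[0,0,1]])
    for p in parts:
        h=cv2.convexHull((proj(C,p@Rz.T+[x,y,0])*2*16).astype(np.int32));cv2.fillConvexPoly(m,h,1,shift=4)
    return m>0
def fit(obs,parts,g):
    """obs: list of (C,mask); g=(x,y,yaw rad). Returns pose, IoUs"""
    ms=[(C,cv2.resize(m.astype(np.uint8),None,fx=2,fy=2,interpolation=cv2.INTER_NEAREST)>0) for C,m in obs]
    def iou(v): 
        r=[]
        for C,m in ms:
            s=sil(C,parts,v[0],v[1],v[2]/100);r.append((s&m).sum()/max(1,(s|m).sum()))
        return r
    best=None
    for da in(-.3,0,.3):
        v0=np.array([g[0],g[1],(g[2]+da)*100])
        r=minimize(lambda v:-sum(iou(v)),v0,method="Nelder-Mead",options=dict(initial_simplex=v0+np.array([[0,0,0],[15,0,0],[0,15,0],[0,0,12]]),xatol=.1,fatol=1e-4))
        if best is None or r.fun<best.fun: best=r
    v=best.x;return np.array([v[0],v[1],v[2]/100]),np.round(iou(v),3)
E
python3 - <<'E'
from h import *
C={n:snap(n) for n in("top","scene")}
T=C["top"]
# pots
names=[(390,113),(442,169),(506,229),(562,282)]
pm={n:regions_of("pot1",n) for n in C}; dm={n:regions_of("dauber1",n) for n in C}
def at(L,uv):
    L=[d for d in L if np.hypot(d["extent"][0]-uv[0],d["extent"][1]-uv[1])<14]; return L[0]["region"] if L else None
for c in names:
    uv=(c[0]/1.77+90,c[1]/1.77+140); p=unproj(T,uv,5+18+60)
    obs=[]
    for n in C:
        m=at(pm[n],proj(C[n],[[p[0],p[1],60]])[0])
        if m is not None: obs.append((C[n],m))
    f=fit(obs,POT,(p[0],p[1],0.3)) if obs else None
    print("dauber top",np.round(p,1),"pot",f and (np.round(f[0],3),f[1]))
    for n in C:
        m=at(dm[n],proj(C[n],[[p[0],p[1],70]])[0])
        if m is not None:
            ys,xs=np.nonzero(m);print("   ",n,len(xs),np.round([xs.mean(),ys.mean()],1),np.round(unproj(C[n],(xs.mean(),ys.mean()),70),1))
for q,parts,g in(("brush",BRUSH,None),("drawer",PANEL,None)):
    obs=[];
    for n in C:
        L=regions_of(q,n); d=L[0];print(q,n,d["score"],np.round(d["extent"]));obs.append((C[n],d["region"]))
        if n=="top":p=unproj(T,d["extent"][:2],40)
        else: p2=unproj(C[n],d["extent"][:2],40)
        cv2.imwrite(f"pics/m_{q}_{n}.png",d["region"].astype(np.uint8)*255)
    print(p,p2)
    for oo in(obs,obs[:1],obs[1:]): 
        f=fit(oo,parts,(p[0],p[1],0.1 if q=="drawer" else -0.4));print(q,np.round(f[0],3),f[1])
E
```

```text
dauber top [679.8 -90.3  83. ] pot (array([ 6.82313e+02, -8.67210e+01,  2.78000e-01]), array([0.831, 0.88 ]))
    top 148 [310.  206.6] [675.5 -89.   70. ]
    scene 96 [293.8 274.2] [689.5 -80.3  70. ]
dauber top [ 597.7 -161.7   83. ] pot (array([ 6.01960e+02, -1.60187e+02,  3.93000e-01]), array([0.812, 0.734]))
    top 126 [339.4 237.5] [ 594.5 -161.3   70. ]
    scene 76 [301.6 241.6] [ 606.1 -154.4   70. ]
dauber top [ 511.  -248.4   83. ] pot (array([ 5.11786e+02, -2.48491e+02,  1.74000e-01]), array([0.845, 0.804]))
    top 110 [374.2 270.4] [ 509.6 -245.4   70. ]
    scene 38 [306.5 207.5] [ 517.7 -246.1   70. ]
dauber top [ 435.8 -322.9   83. ] pot (array([ 4.34289e+02, -3.25913e+02,  3.87000e-01]), array([0.83 , 0.702]))
    top 177 [404.9 299.1] [ 436.7 -318.6   70. ]
brush top 0.6 [332. 304.  33.  51.]
brush scene 0.73 [307. 204.  37.  39.]
[ 430.4125814  -138.30257263   40.        ] [ 491.9381597  -277.49587521   40.        ]
brush [ 4.33269e+02 -1.35159e+02 -3.62000e-01] [0.915 0.   ]
brush [ 4.33269e+02 -1.35159e+02 -3.62000e-01] [0.915]
brush [ 430.413 -138.303   -0.7  ] [0.]
drawer top 0.85 [168. 256. 124.  24.]
drawer scene 0.86 [425. 339.  90.  85.]
[560.31541239 278.52232377  40.        ] [530.30585857 273.03618697  40.        ]
drawer [5.46611e+02 2.73484e+02 9.80000e-02] [0.712 0.255]
drawer [5.48195e+02 2.72295e+02 1.07000e-01] [0.716]
drawer [5.39606e+02 2.70569e+02 5.30000e-02] [0.258]
```

Run:
```python
from h import *
T=cam("top");S=cam("scene")
for c in [(22,209),(240,191),(15,77),(231,56)]:
    print(np.round(unproj(T,(c[0]/1.77+90,c[1]/1.77+140),106),1))
for c in [(30,224),(246,203)]: print("panel top",np.round(unproj(T,(c[0]/1.77+90,c[1]/1.77+140),90),1))
for c in [(338,376),(523,543),(214,475)]: print("scene",np.round(unproj(S,(c[0]/2.1+220,c[1]/2.1+120),106),1))
im=cv2.imread("pics/top0.png");m=cv2.imread("pics/m_drawer_top.png",0)
f=cv2.resize(im,None,fx=4,fy=4,interpolation=cv2.INTER_CUBIC)
def dc(f,m,col,s=4):
    m=cv2.resize(m.astype(np.uint8),(640*s,480*s),interpolation=cv2.INTER_NEAREST);k,_=cv2.findContours(m,0,2);cv2.drawContours(f,k,-1,col,1)
dc(f,m,(0,255,0));dc(f,sil(T,PANEL,546.6,273.5,.098),(255,255,0))
cv2.imwrite("pics/ov.png",f[160*4:280*4,95*4:260*4])
```

```text
[552.9 419.1 106. ]
[570.5 118.6 106. ]
[739.7 435.1 106. ]
[762.3 131.4 106. ]
panel top [533.4 414.   90. ]
panel top [555.5 113.1  90. ]
scene [570.6 137.  106. ]
scene [552.  419.5 106. ]
scene [770.6 143.8 106. ]
```

View pics/ov.png

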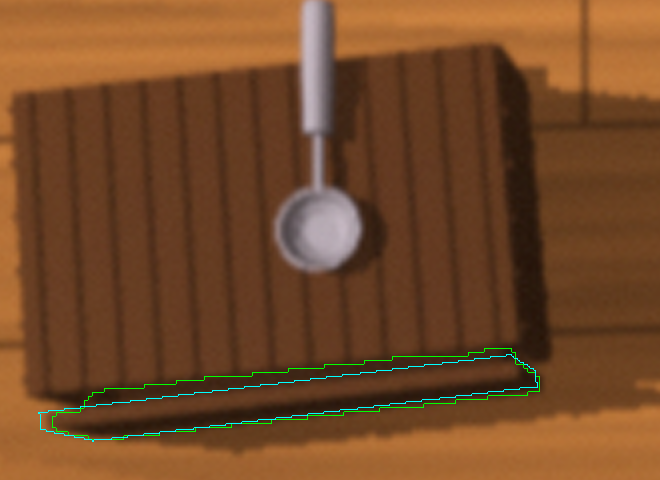

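The cyan panel outline fits well; the roof and panel edges give a face centre of about (545, 268) and a yaw of about 4.3°. Now I press the drawer, guarded by wrist force.

```bash
cat >> h.py <<'E'
YAW=.075; F=np.array([545.,268.]); ux=np.array([np.cos(YAW),np.sin(YAW)]); uy=np.array([-ux[1],ux[0]])
def force(): return np.array(get_obs()["wrist_force"])
def P(d,s,z): q=F+d*ux+s*uy; return [q[0],q[1],z]   # d along push, s along width
def best_yaw(pos,yaw):
    c=[]
    for k in(-180,0,180):
        j=solve_ik(pos,[180,0,yaw+k])
        if j is not None:c.append((abs(j[5]),yaw+k))
    return min(c)[1]
def press(y,d0,dmax,fmax=22,s=0.):
    f0=force()@np.r_[ux,0];d=d0;first=None
    while d<dmax:
        d+=1.0;move_l(P(d,s,72),speed=25);f=force()@np.r_[ux,0]-f0
        if first is None and f<-1.2: first=d
        if f<-fmax: break
    print("contact d",first,"end d",d,"force",round(f,1),"tcp",np.round(get_obs()["tcp_pos"],1));return d
E
python3 - <<'E'
from h import *
import station;print("off",getattr(station,"grasp_offset",None))
grip(0)
p=P(-50,0,200);y=best_yaw(p,np.degrees(YAW));print(y)
goto(p,[180,0,y]);move_l(P(-50,0,72))
print(np.round(force(),1))
press(y,-25,20)
move_l(P(-190,0,72),speed=150);wait(1.5)
move_l(P(-190,0,230))
im=get_image("top");cv2.imwrite("pics/top1.png",im[:,:,::-1]);print([ (round(d["score"],2),np.round(d["extent"])) for d in spot_in("drawer","top")],get_obs()["t"])
a=im[140:380,90:540,::-1];cv2.imwrite("pics/top1c.png",cv2.resize(a,None,fx=1.77,fy=1.77,interpolation=cv2.INTER_CUBIC))
E
```

```text
off 18.700000000000003
-175.70281653651884
[ 0.4 -0.4 -0.7]
contact d -18.0 end d 10.0 force -22.5 tcp [546.8 268.1  71.9]
[(0.6, array([174., 284., 119.,  75.]))] 20.3833
```

View pics/top1c.png

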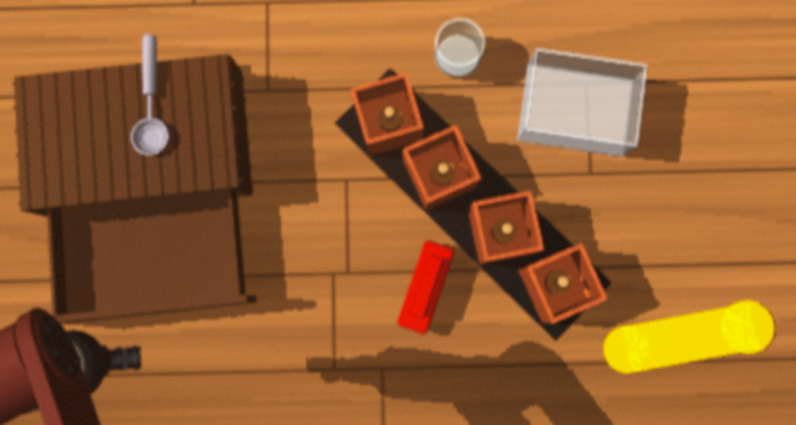

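The drawer is fully out and nothing else has moved (brush at crop (427,287)). I refit the brush, then pick and place it.

```bash
cat >> h.py <<'E'
def fit_brush(g):
    obs=[]
    for n in("top","scene"):
        C=snap(n);c=proj(C,[[g[0],g[1],30]])[0]
        L=[d for d in regions_of("brush",n) if np.hypot(*(np.array(d["extent"][:2])-c))<40 and d["score"]>.4]
        if L:obs.append((C,L[0]["region"]))
    return fit(obs,BRUSH,g)
def DP(x,y,z): return P(x-45+2,y,z)   # drawer_in coords (drawer out) -> world
E
cat > brush.py <<'E'
from h import *
v,i=fit_brush((433,-135,-.36));print(v,i)
if min(i)<.7: raise SystemExit("fit?")
yb=np.degrees(v[2]);x,y=v[:2]
yw=best_yaw([x,y,150],yb)
grip(60);goto([x,y,180],[180,0,yw])
v2,i2=fit_brush(v) if 0 else (v,i)
move_l([x,y,43],speed=120)
grip(15,60);o=get_obs();print("w",o["grip_width"],o["grip_force"])
move_l([x,y,190],speed=120);wait(.2);o=get_obs();print("lift",o["grip_width"],o["grip_force"],np.round(force(),1),o["t"])
cv2.imwrite("pics/brush_l.png",get_image("wrist")[:,:,::-1])
E
python3 brush.py
```

```text
[ 4.34482454e+02 -1.34599743e+02 -3.46450675e-01] [0.947 0.863]
w 20.478678461269567 59.26774263381958
lift 20.73081140770613 58.65504741668701 [-0.  -0.2 -0.3] 26.7417
```

```bash
cat > bplace.py <<'E'
from h import *
p=DP(20,0,200);yw=best_yaw(p,np.degrees(YAW)+90)
goto(p,[180,0,yw]);print(get_obs()["grip_width"])
move_l(DP(20,0,63),speed=100);print(get_obs()["grip_width"],np.round(force(),1))
grip(32);move_l(DP(20,0,220),speed=150);print(get_obs()["t"])
goto(P(-190,0,320),[180,0,yw])
a=get_image("top");cv2.imwrite("pics/top2.png",cv2.resize(a[230:330,90:240,::-1],None,fx=4,fy=4,interpolation=cv2.INTER_CUBIC))
b=cv2.imread("pics/brush_l.png");cv2.imwrite("pics/j2.png",np.vstack([cv2.resize(cv2.imread("pics/top2.png"),(450,300)),cv2.resize(b,(450,300))]))
E
python3 bplace.py
```

```text
20.556722249297437
20.18133322918166 [-0.3 -0.1 -0.3]
31.3
```

View pics/j2.png

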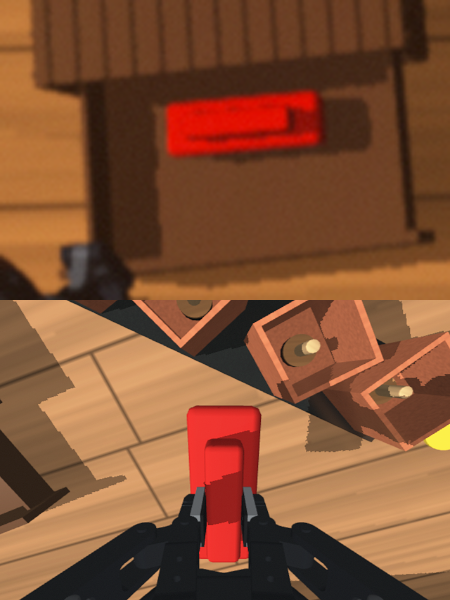

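The brush stands in the rear half of the drawer (upper panel around (245,125)), and the grasp was centred on its ridge. Next I get wrist views over each pot to refine the poses.

```bash
cat >> h.py <<'E'
def cyl(r,z0,z1):
    a=np.linspace(0,2*np.pi,24,endpoint=False);return np.vstack([np.c_[r*np.cos(a),r*np.sin(a),0*a+z] for z in(z0,z1)])
DAUB=[cyl(18,23,41),cyl(7,41,83)]
POTS=[(682,-87,.28),(602,-160,.35),(512,-248,.2),(434.5,-324.5,.38)]
def yaw4(pos,yaw):
    c=[]
    for k in(-180,-90,0,90,180):
        j=solve_ik(pos,[180,0,yaw+k])
        if j is not None:c.append((abs(j[5]),yaw+k))
    return min(c)[1]
def look(k):
    g=POTS[k];C=wristcam();im=get_image("wrist")
    def near(q,z):
        c=proj(C,[[g[0],g[1],z]])[0];L=[d for d in regions_of(q,"wrist") if np.hypot(*(np.array(d["extent"][:2])-c))<60]
        return L[0] if L else None
    p,d=near("pot1",60),near("dauber1",60)
    fp=fit([(C,p["region"])],POT,g) if p else None
    fd=None
    if d:
        b=(0,0,-1)
        m=d["region"]; fd=fit([(C,m)],DAUB,(g[0],g[1],0))
    for f,parts,col in((fp,POT,(255,255,0)),(fd,DAUB,(255,0,0))):
        if f:
            m=cv2.resize(sil(C,parts,*f[0]).astype(np.uint8),(640,480));kk,_=cv2.findContours(m,0,2);im=im.copy();cv2.drawContours(im,kk,-1,col,1)
    for r,col in((p,(0,255,0)),(d,(255,0,255))):
        if r: kk,_=cv2.findContours(r["region"].astype(np.uint8),0,2);cv2.drawContours(im,kk,-1,col,1)
    cv2.imwrite(f"pics/w{k}_{int(get_obs()['t']*100)}.png",im[:,:,::-1]);return fp,fd,im
E
python3 - <<'E'
from h import *
grip(28);ims=[]
for k in(3,2):
    g=POTS[k];pos=[g[0],g[1],250];yw=yaw4(pos,np.degrees(g[2]));goto(pos,[180,0,yw]);wait(.2)
    a,b,im=look(k);print(k,yw,a and (np.round(a[0],3),a[1]),b and (np.round(b[0],3),b[1]),get_obs()["t"]);ims.append(cv2.resize(im,(480,360)))
cv2.imwrite("pics/jw.png",np.hstack(ims)[:,:,::-1][:,:800])
cv2.imwrite("pics/jw.png",np.vstack([i[60:] for i in ims])[:,:,::-1])
E
```

```text
3 21.772396214971284 (array([ 4.34065e+02, -3.25221e+02,  3.82000e-01]), array([0.873])) (array([ 4.36650e+02, -3.24808e+02,  3.64000e-01]), array([0.96])) 34.825
2 101.45915590261646 (array([ 5.13743e+02, -2.48389e+02,  1.69000e-01]), array([0.887])) (array([ 5.12170e+02, -2.50071e+02, -2.38000e-01]), array([0.953])) 36.275
```

View pics/jw.png

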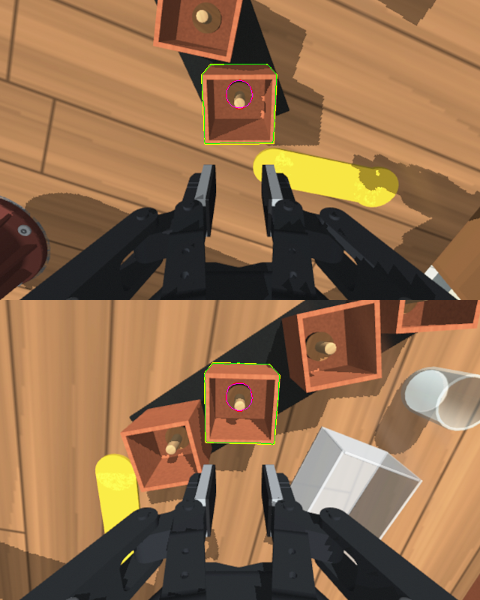

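The pot and dauber outlines match tightly in both views: pot 4 at about (239,103), pot 3 at about (242,402). Now I pick these two.

```bash
cat >> h.py <<'E'
def pick(k,slot,place=True):
    g=POTS[k];pos=[g[0],g[1],250];yw=yaw4(pos,np.degrees(g[2]))
    grip(28);goto(pos,[180,0,yw]);wait(.2)
    a,b,im=look(k)
    print(k,a and (np.round(a[0],3),a[1]),b and (np.round(b[0],3),b[1]))
    if not a or not b or b[1][0]<.85 or a[1][0]<.8 or np.hypot(*(a[0]-b[0])[:2])>12: print("BAD FIT");return False
    x,y=b[0][:2];yw+=np.degrees(a[0][2]-g[2])
    goto([x,y,150],[180,0,yw]);move_l([x,y,46],speed=100)
    print("  down f",np.round(force(),1))
    grip(6,45);move_l([x,y,175],speed=150)
    w=get_obs()["grip_width"]
    if w<10: print("MISSED",w);return False
    p=DP(-45,slot,190);goto(p,[180,0,best_yaw(p,np.degrees(YAW))])
    w2=get_obs()["grip_width"];move_l(DP(-45,slot,44),speed=100);o=get_obs()
    print("  widths",round(w,1),round(w2,1),round(o["grip_width"],1),"f",np.round(force(),1))
    grip(28);move_l(DP(-45,slot,190),speed=200);print("  t",get_obs()["t"])
    return w2>10
E
python3 - <<'E'
from h import *
for k,s in((3,-84),(2,-28)):
    if not pick(k,s): break
a=get_image("top");cv2.imwrite("pics/top3.png",cv2.resize(a[140:340,90:440,::-1],None,fx=2.2,fy=2.2,interpolation=cv2.INTER_CUBIC))
E
```

```text
3 (array([ 4.33537e+02, -3.25529e+02,  3.84000e-01]), array([0.894])) (array([ 4.36676e+02, -3.24798e+02,  2.92000e-01]), array([0.949]))
  down f [-32.4  26.1  89.9]
  widths 12.1 12.2 12.0 f [-0.4 -7.5 39.4]
  t 45.525
2 (array([ 5.13696e+02, -2.48527e+02,  1.60000e-01]), array([0.886])) (array([ 5.12407e+02, -2.50378e+02,  3.69000e-01]), array([0.96]))
  down f [-27.9  19.   79. ]
  widths 12.5 11.9 12.2 f [-0.5 -9.4 37.9]
  t 55.2083
```

View pics/top3.png

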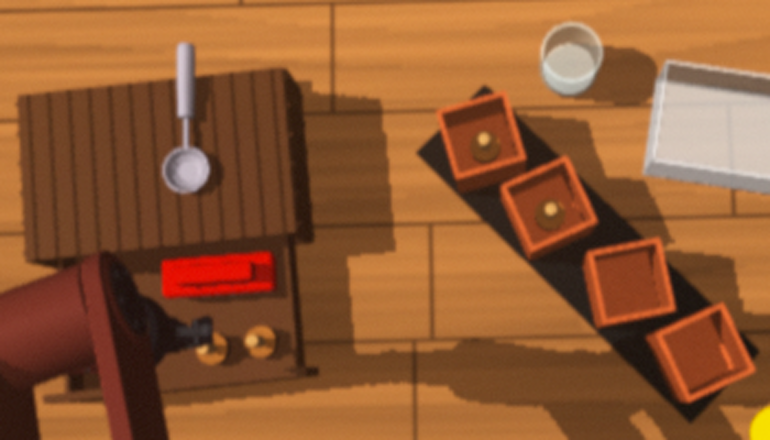

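Both daubers stand in the drawer (at about (212,347) and (260,341)), and the pots are still in place. But the descent force was too high at 80–90 N, so I'll descend more carefully under a force guard and grasp higher.

```bash
cat > p2.py <<'E'
import re
s=open("h.py").read()
s=s.replace('move_l([x,y,46],speed=100)\n','''move_l([x,y,70],speed=100);wait(.1);f0=force();z=70
    while z>54:
        z-=2;move_l([x,y,z],speed=40);f=force()-f0
        if abs(f[2])>6: print("  contact z",z,np.round(f,1));z+=3;move_l([x,y,z],speed=40);break
''').replace('move_l(DP(-45,slot,44),speed=100)','move_l(DP(-45,slot,z+12),speed=100);move_l(DP(-45,slot,z-1),speed=40)')
s=s.replace('print("  down f",np.round(force(),1))','print("  z",z,"f",np.round(force(),1),np.round(get_obs()["tcp_pos"],1))')
open("h.py","w").write(s)
E
python3 p2.py
python3 - <<'E'
from h import *
pick(1,28)
E
```

```text
1 (array([ 6.02129e+02, -1.60040e+02,  3.97000e-01]), array([0.883])) (array([ 6.00024e+02, -1.64194e+02,  9.10000e-02]), array([0.95]))
  contact z 62 [-2.3  0.9  9.4]
  z 65 f [0.8 0.  2.6] [ 600.3 -164.4   65. ]
  widths 12.2 12.2 11.8 f [ 0.2  0.1 -0.9]
  t 65.9083
```

Run:
```python
from h import *
print(pick(0,84))
goto(P(-190,-40,330),[180,0,best_yaw(P(-190,-40,330),np.degrees(YAW))])
a=get_image("top");b=get_image("scene")
A=cv2.resize(a[150:350,90:440,::-1],(700,400),interpolation=cv2.INTER_CUBIC)
cv2.imwrite("pics/top4.png",A);cv2.imwrite("pics/sc4.png",cv2.resize(b[140:440,270:570,::-1],(600,600)))
print(get_obs()["t"])
```

```text
0 (array([ 6.8232e+02, -8.5862e+01,  2.6300e-01]), array([0.887])) (array([ 6.82511e+02, -8.96980e+01,  8.80000e-02]), array([0.955]))
  contact z 60 [-0.9  0.8  9.3]
  z 63 f [0.2 0.2 3.9] [683.  -89.8  63.4]
  widths 12.0 12.3 11.6 f [-0.2  1.2  0.1]
  t 76.9667
True
77.925
```

View pics/top4.png

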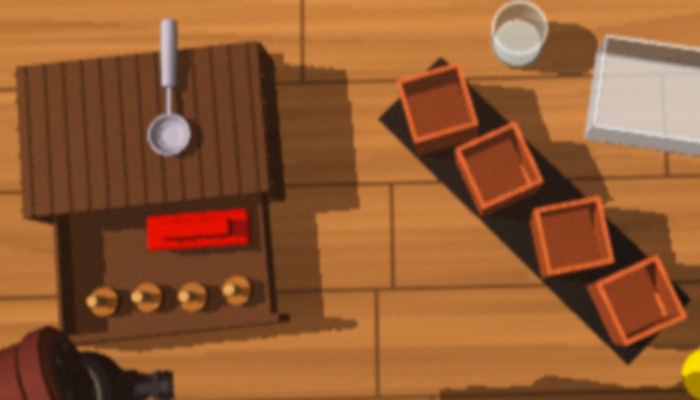

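View pics/sc4.png

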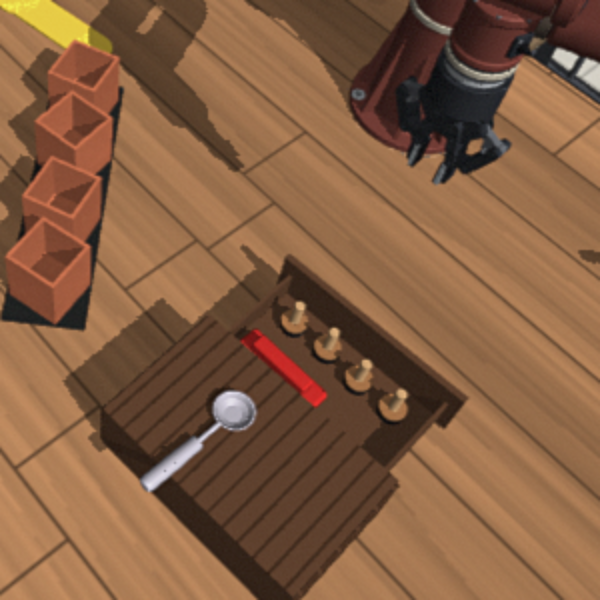

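All four daubers and the brush stand in the drawer (daubers at about y 297 in the top view), the pots are empty and upright, and the bystanders haven't moved. Now I push it shut.

Run:
```python
from h import *
grip(0)
p=P(-190,0,200);y=best_yaw(p,np.degrees(YAW));goto(p,[180,0,y]);move_l(P(-190,0,72))
move_l(P(-155,0,72),speed=60);move_l(P(-145,0,72),speed=20)
move_l(P(-25,0,72),speed=50);print(np.round(force(),1))
press(y,-25,22)
wait(.3);move_l(P(-40,0,72),speed=50);wait(1.5)
print("back",np.round(force(),1));move_l(P(-100,0,72));move_l(P(-180,0,250));wait(1)
b=get_image("scene");a=get_image("top");print([(round(d["score"],2),np.round(d["extent"])) for d in spot_in("drawer","top")],get_obs()["t"])
cv2.imwrite("pics/end.png",np.hstack([cv2.resize(a[150:350,90:290,::-1],(400,400)),cv2.resize(b[240:440,320:520,::-1],(400,400))]))
```

```text
[-2.1  1.2  0.1]
contact d -18.0 end d 11.0 force -22.1 tcp [546.8 268.1  71.9]
back [ 0.5 -1.3  0.9]
[] 98.9583
```

View pics/end.png

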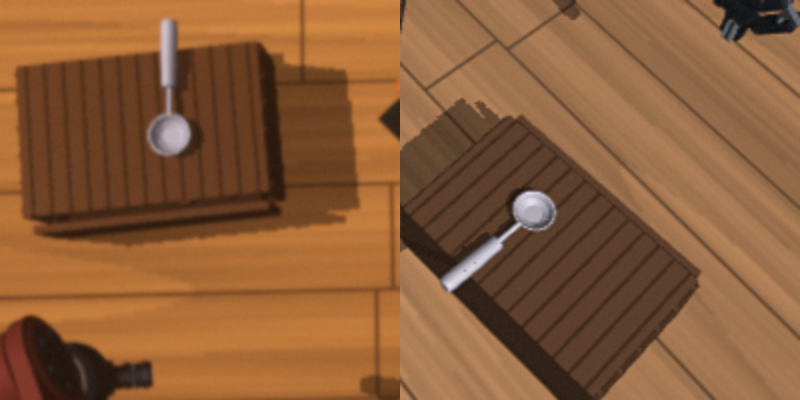

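The drawer has stayed shut since the finger was withdrawn (panel at about (150,218), as at the start), the scraper hasn't moved and the arm is clear. I'm handing in.

```bash
python3 -c "
from station import *
print(sign_off())"
```

```text
the job is handed in; nothing more can be done
None
```

The job is handed in (no verdict came back): the brush and all four daubers are in the drawer, which stayed shut after I let go, and the pots are upright and the bystanders looked unmoved; on the first two dauber picks the gripper pressed into the pot at up to 90 N on the wrist (limit 120 N), and I didn't identify which part touched.

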